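Show the sealer's drive wheel to the inspection camera

ROBOT

A 6-joint arm with a two-finger parallel gripper is mounted at the origin on the work surface. World frame = base frame: x ahead of the robot, y to its left, z up, the work surface at z = 0. Lengths are in m, angles in rad, forces in N, time in s.
With the tool pointing down it reaches from about 0.3 to 0.875 m from the base axis. Payload 6.4 kg.
Tool frame: the origin (TCP) lies between the finger pads; the fingertips stand ctrl.tip_reach ahead of it and the grasp point (between the pads) lies 11 mm behind it (ctrl.tip_reach is the distance from the TCP to the fingertips, in m); z points along the fingers, x is the direction in which the jaws open and shut, and the axes are right-handed (so a half turn about z gives the same grasp; the last joint's range is limited). The gripper opens to 85 mm and grips with 20 to 120 N. Pads are 22 mm wide; open, the fingers measure 114 mm over their backs; the gripper's body (76 mm by 85 mm) begins 54 mm behind the grasp point. The pads swing forward as they close: fully open they stand 13 mm farther back than shut.
Start: joints at [1.019, 0.181, 1.607, -0, 1.354, -0.206], TCP at [0.195, 0.541, 0.239] pointing down, gripper open.
Joint ranges: [-2.99, 2.99], [-0.89, 2.07], [0.3, 2.58], [-1.14, 4.28], [0, 2.63], [-3.12, 3.12]. Speed limits (rad/s): [2.57, 2.57, 3.01, 3.14, 3.14, 3.14].

INTERFACE

Orientations are given as a unit quaternion [w, x, y, z].
In Python, from bench import telemetry, viewer, ticket, nets, ctrl gives the robot as it stands.
- The arm moves only by the tool step_arm, never from a script. Its argument "plan" is a list of rows, each a list of 2 entries, a list of its own where there are three numbers: the shift along the tool's x, y, z in m, then the turn, a rotation vector about the tool's x, y, z in degrees. A call has 1 to 5 rows; each row is the pose to reach, as a shift and turn from the pose commanded when the call began, along the tool's axes at that moment; what a row does not reach only later rows make up. A row lasts 1/10 s, in which the tool goes at most 50 mm and 8.59 degrees, less where a joint would pass 70% of its speed; a pose out of reach is approached as far as the arm can. A call with a gripper value outside its range is refused whole. "fingers" is the opening in per cent of the stroke, from 0 (shut) to 100 (fully open), set as the call begins (left out, the last holds). The fingers move at their own pace and stop on an object; the grip force is fixed at half the most. Time passes only in rows, so rows that repeat a pose let the fingers close. It gives the time, the measured TCP pose, the force and the opening at its end, in the units of the state.
- telemetry.get_obs(): the state, without advancing time (a new reading comes with each control period).
- viewer.camera(name): name is "side" or "top"; returns the picture (420x560x3 uint8, red, green, blue); there is no depth.
- viewer.get_calibration(name): a dict with "K" (3x3 intrinsics, pixels), "origin" and "orientation" of the camera in the world. Camera axes: x right, y up, looking along -z (the intrinsics and any distortion apply to the point x, -y, -z); pixel columns grow to the right and rows downward; lengths in m; the calibration is good to about 2 mm. A picture is of the moment at which its call begins. get_calibration takes no time and is no camera call.
- ticket.hand_in(): hands the job in, once; it reports no verdict.
Trained networks look in the newest picture that a camera, given by its name, has taken for a name from the list of things; names that differ only in an ending like _2 or _b are one class to them, and where a whole thing is asked for, a point or a joint stands for the part that bears it (a point fixed in the world has none). Each returns a list of dicts, best first, with "score" (0 to 1); they miss things now and then, are a little off and sometimes report something else, mostly with a low value. They report only what shows in the picture. A call takes as long as a camera call. They do not tell look-alikes from the thing itself.
- nets.boxes_of(thing, camera): "extent" ([left, top, right, bottom] in pixels, round what is visible of it).
The state is a dict: "time_s": time; "q": joint angles; "dq": joint speeds; "joint_efforts": joint torques, N m; "eef_pos": TCP position; "eef_rot": TCP orientation; "wrist_force": force on the tool from outside, world axes, zero at the start; "torque": the same for the moment, N m; "opening": opening from 0.0 (shut) to 1.0 (fully open).
Only numpy, scipy, OpenCV 4.12 (cv2) and the standard library are available. Lean on these libraries where they do the work, as an engineer would, in place of code of your own. Each camera call takes 0.05 s, during which the arm holds its last target.

TASK

Lift the large rubber-tyred drive wheel up and off its hook on the spares stand and hold it in the air in front of the inspection camera: the wheel centred on the lens, its middle 120 mm in front of the lens glass, with a flat face (either one) square to the lens. Do not drop it on the bench, do not touch the camera or its stand, and leave the small pulley, tray, jar and spanner where they are. Finish while still holding the wheel there, quite still.

Things in the scene. Friction and masses are not known exactly. Their poses are not given: they have to be found in the camera images.
- wheel_centre (a point): Centre of the larger of the two parts hanging on the hooks: loose drive wheel, about 120 g, 66 mm diameter, 16 mm thick, black rubber tyre on an aluminium rim, open 36 mm bore. x is its axle, level and along the hook bar; it may be turned any way about it. It hangs by the top of its bore, on either hook. Rim free to be gripped from above across the full diameter: 40 mm clear on either side.
- pulley_centre (a point): Centre of a small steel flanged pulley hanging on the other hook: 46 mm across its flanges, 22 mm long, bore 28 mm. Leave it hanging.
- rack: Spares stand, fixed; origin at bench level half-way between its two 18 mm posts (y = -75, +75 mm). z up. From each post top an 8 mm round level bar, centre line 200 mm high, runs to x = -85 mm (roughly to the robot) and turns up 16 mm there. Parts hang at x about -50 mm; to come off, a part is raised about 20 mm, then drawn 60 mm or more along -x. Base plate 120 x 240 x 10 mm.
- lens (a point): Centre of the front glass of the inspection camera's lens (40 mm barrel on a white and black head 54 mm wide and high). x is the optical axis, level; the camera looks along its own -x; z up. The head is clamped to a square column 290 mm high, 85 mm behind the glass; lens height differs from run to run (180 to 260 mm over the bench).
- focus (a point): The point in mid-air where the wheel's centre belongs: on the optical axis, 120 mm in front of the lens glass, at the same height as the lens. Axes as for the lens (x along the optical axis). A round 66 mm ring mark on the stand's base plate lies straight below it.
- camera: The camera's stand, fixed to the bench; origin at bench level under the column's centre, x along the optical axis (the camera looks along -x). Base plate 290 x 100 mm, 10 mm thick, from x = -240 to x = +50 mm; it carries the camera head.
- tray_in (a point): Bystander: centre of the inner floor of a shallow open cardboard tray, 140 x 120 x 45 mm.
- jar_centre (a point): Bystander: a white plastic jar with a steel cap, 56 mm in diameter, 75 mm high; point at mid height.
- spanner_grip (a point): Bystander: a steel spanner 170 mm long lying on the bench; point on its handle.
There are look-alikes about, which are no part of the job. What is shaped like the part that bears wheel_centre but blue is not meant.

How it is judged:
On the way:
1. the wheel is off its hook, clear of the stand and held in the fingers (x of wheel_centre in the frame of rack below -0.105 m and contact force between wheel and rack below 0.05 N and contact force between wheel and the fingers above 0.5 N and height (world z) of wheel_centre above 0.12 m), for 0.2 s.
At the end, for the whole second after the job is handed in: Wheel held by the fingers alone, at rest in the air, its centre within 20 mm of the focus point and its axle within 12 degrees (0.21 rad) of the optical axis, either way round; pulley, tray, jar and spanner within 30 mm of where they began (distance between wheel_centre and focus below 0.02 m and angle between the x axis of wheel_centre and the x axis of lens, either way round below 0.21 rad and contact force between wheel and the fingers above 0.5 N and contact force between wheel and rack below 0.05 N and contact force between wheel and camera below 0.05 N and height (world z) of wheel_centre above 0.14 m and linear speed of wheel below 0.03 m/s and angular speed of wheel below 0.3 rad/s and distance of each of pulley_centre, tray_in, jar_centre, spanner_grip from where it was at the start of the episode below 0.03 m); the arm keeps its last pose, push and grip.
It fails at once if the camera or its stand is touched (over 2 N) (contact force between anything else and camera above 2 N).
It fails at once if the wheel is dropped to the bench (height (world z) of wheel_centre below 0.06 m).
It fails at once if the pulley is knocked off its hook or shifted by over 30 mm (distance of pulley_centre from where it was at the start of the episode above 0.03 m).
It fails at once if tray, jar or spanner is pushed by over 30 mm (distance of any of tray_in, jar_centre, spanner_grip from where it was at the start of the episode above 0.03 m).
It also fails if it takes over 42 s, if anything falls off the work surface, if the arm or the gripper's body presses on something with over 40 N, if the wrist force passes 120 N, or if a joint passes its speed limit or range.

## Working session

There is one attempt and no reset: what is moved stays moved. The work goes in short steps, Python scripts to look and compute and a tool call to move; the robot and the scene stay as the last step left them, time stands still between calls to the robot, and variables do not carry over. Pictures are saved under pics/ and viewed, and the job is handed in when it is done.

Besides the shell and the picture viewer there is one more tool, called after "Call:" by a JSON object that holds its "api" and its "payload", one argument or row to a line. step_arm: Moves the arm, as the interface text tells. Its arguments: {"type":"object","properties":{"plan":{"type":"array"},"fingers":{"type":"number"}},"required":["plan"]}

```bash
ls; mkdir -p pics; python3 - <<'E'
from bench import telemetry, viewer, ticket, nets, ctrl
import cv2
o=telemetry.get_obs(); print(o); print(ctrl.tip_reach)
for c in("side","top"):
    im=viewer.camera(c); cv2.imwrite(f"pics/{c}0.png",im[:,:,::-1]); print(c,viewer.get_calibration(c))
    for t in("wheel_centre","pulley_centre","rack","lens","focus","camera","tray_in","jar_centre","spanner_grip"):
        try: print(t,[(round(d["score"],2),[round(x) for x in d["extent"]]) for d in nets.boxes_of(t,c)])
        except Exception as e: print(t,e)
E
```

```text
pics
{'time_s': 0.0, 'q': array([ 1.01868095e+00,  1.81550400e-01,  1.60797776e+00, -2.13863141e-05,
        1.35377018e+00, -2.06305105e-01]), 'dq': array([ 0.00012087,  0.00088806, -0.00195543, -0.00096204,  0.00055132,
       -0.00093463]), 'joint_efforts': array([-3.72942495e-04, -4.44882631e+01, -3.51325822e+01, -3.40746683e-04,
        9.24671913e-03,  5.12554095e-05]), 'eef_pos': array([0.19461708, 0.54051378, 0.23839348]), 'eef_rot': array([ 3.46558934e-04,  8.18215670e-01,  5.74910767e-01, -7.79327581e-04]), 'wrist_force': array([ 0.1654293 , -0.38521485,  0.26982665]), 'torque': array([-0.00326251,  0.01182794,  0.00780724]), 'opening': 1.0013812400143118}
0.008
side {'K': array([[488.71241004,   0.        , 284.69689789],
       [  0.        , 488.71241004, 211.87385063],
       [  0.        ,   0.        ,   1.        ]]), 'origin': array([ 0.22547925, -0.80627435,  0.94894105]), 'orientation': array([ 0.90184814,  0.38319095, -0.07181279, -0.18621908])}
wheel_centre [(0.83, [321, 214, 335, 248]), (0.57, [290, 234, 301, 261])]
pulley_centre [(0.83, [344, 270, 364, 294])]

[... 343 characters left out ...]
[381.91207143,   0.        , 278.59479737],
       [  0.        , 381.91207143, 214.43776875],
       [  0.        ,   0.        ,   1.        ]]), 'origin': array([ 0.34046002, -0.01618503,  0.98295578]), 'orientation': array([ 0.71518457,  0.07475065, -0.07510641, -0.69085628])}
wheel_centre [(0.7, [338, 179, 366, 192]), (0.57, [281, 203, 306, 218]), (0.53, [269, 162, 299, 182])]
pulley_centre [(0.74, [408, 187, 434, 202])]
rack [(0.63, [319, 159, 431, 226])]
lens [(0.92, [120, 108, 170, 146])]
focus [(0.97, [114, 108, 169, 143])]
camera [(0.69, [103, 95, 244, 200])]
tray_in [(0.84, [372, 259, 432, 322])]
jar_centre [(0.95, [247, 248, 272, 268])]
spanner_grip [(0.63, [309, 234, 326, 301])]
```

```bash
python3 - <<'E'
import cv2
a=cv2.imread("pics/side0.png")
cv2.imwrite("pics/side0z.png",cv2.resize(a[60:310,200:420],None,fx=3.2*0.75,fy=3.2*.75,interpolation=cv2.INTER_CUBIC))
a=cv2.imread("pics/top0.png")
cv2.imwrite("pics/top0z.png",cv2.resize(a[80:340,90:450],None,fx=2.2,fy=2.2,interpolation=cv2.INTER_CUBIC))
E
```

```text
(no output)
```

View pics/side0.png

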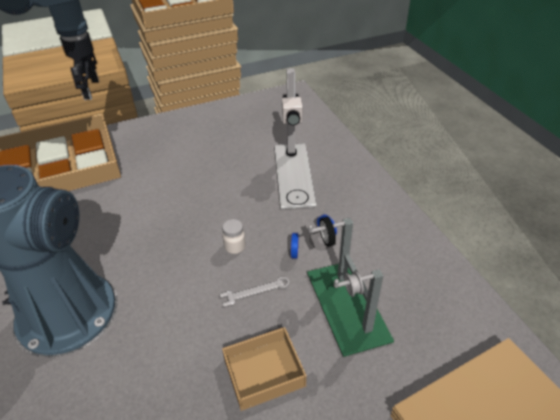

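View pics/side0z.png

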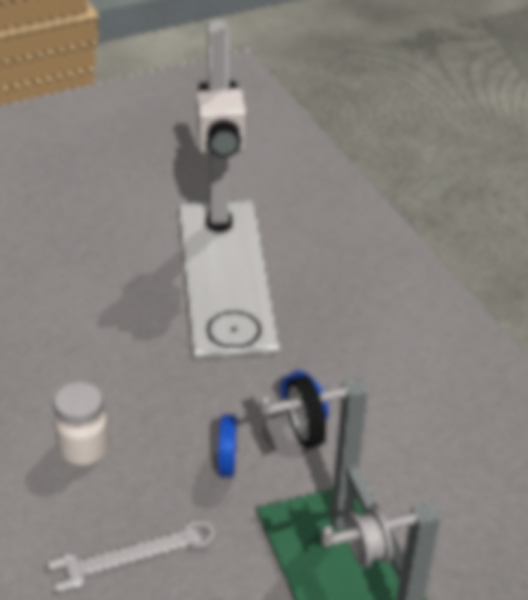

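View pics/top0z.png

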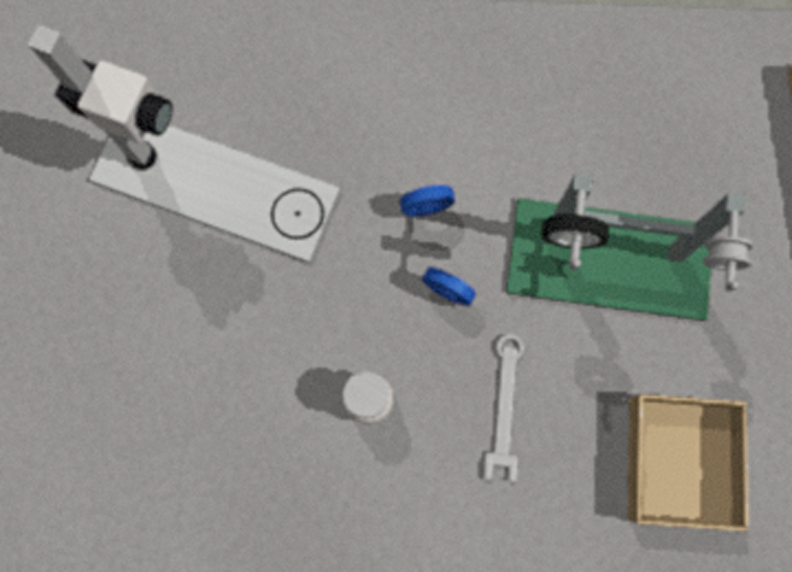

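```bash
python3 - <<'E'
import cv2
def crop(n,x0,y0,x1,y1,f,out):
    a=cv2.imread(n)[y0:y1,x0:x1]
    a=cv2.resize(a,None,fx=f,fy=f,interpolation=cv2.INTER_CUBIC)
    for x in range(-(-x0//10)*10,x1,10):
        cv2.putText(a,str(x),(int((x-x0+.5)*f)-10,8),0,.3,(0,0,255),1); cv2.line(a,(int((x-x0+.5)*f),10),(int((x-x0+.5)*f),16),(0,0,255),1)
    for y in range(-(-y0//10)*10,y1,10):
        cv2.putText(a,str(y),(0,int((y-y0+.5)*f)+3),0,.3,(0,0,255),1); cv2.line(a,(20,int((y-y0+.5)*f)),(26,int((y-y0+.5)*f)),(0,0,255),1)
    cv2.imwrite(out,a)
crop("pics/side0.png",280,205,400,360,3.8,"pics/s1.png")
crop("pics/side0.png",260,60,330,215,3.8,"pics/s2.png")
crop("pics/top0.png",260,150,440,240,4.4,"pics/t1.png")
crop("pics/top0.png",95,85,255,205,4.8,"pics/t2.png")
E
```

```text
(no output)
```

View pics/s1.png

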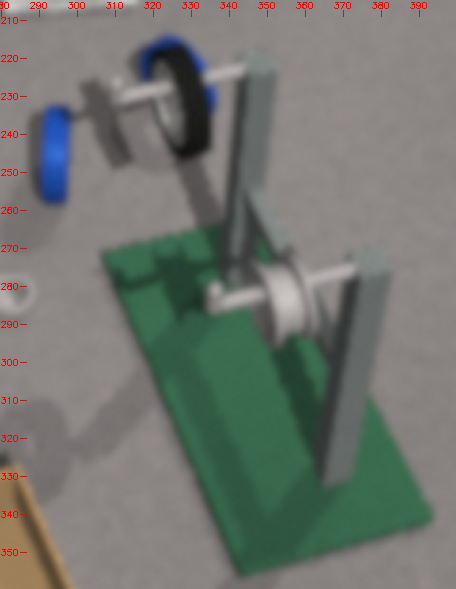

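View pics/s2.png

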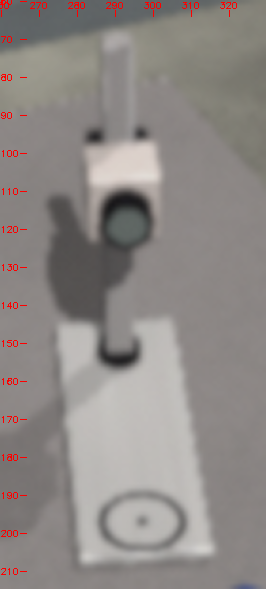

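View pics/t1.png

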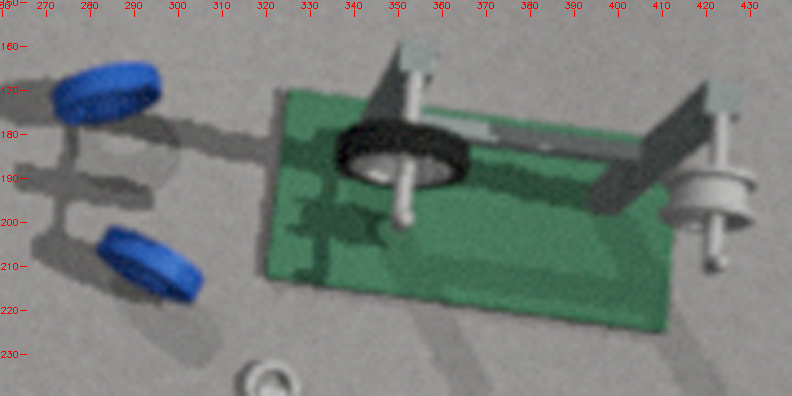

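View pics/t2.png

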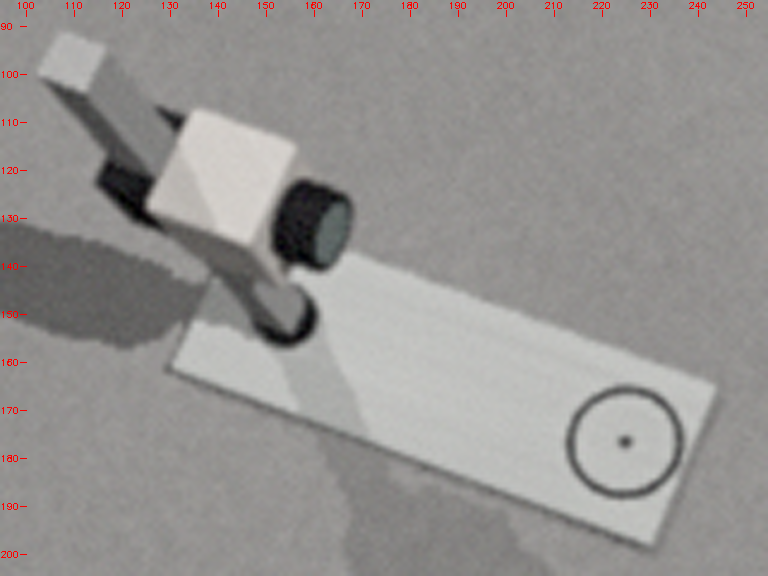

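```bash
cat > h.py <<'E'
import numpy as np
from scipy.optimize import least_squares
from scipy.spatial.transform import Rotation as R
from bench import viewer
cal={c:viewer.get_calibration(c) for c in("side","top")}
def proj(c,P):
    k=cal[c];q=k["orientation"];r=R.from_quat([q[1],q[2],q[3],q[0]])
    p=r.inv().apply(np.atleast_2d(P)-k["origin"]); p=p*[1,-1,-1]
    u=p@k["K"].T; return u[:,:2]/u[:,2:]
def T(x,y,a,P):
    P=np.atleast_2d(P); c,s=np.cos(a),np.sin(a)
    return np.c_[x+c*P[:,0]-s*P[:,1],y+s*P[:,0]+c*P[:,1],P[:,2]]
def cyl(c,ax,r,t):
    a=np.linspace(0,2*np.pi,60); ax=np.array(ax);s=np.cross([0,0,1],ax)
    return np.concatenate([c+d*ax*t/2+r*(np.outer(np.cos(a),s)+np.outer(np.sin(a),[0,0,1])) for d in(-1,1)])
E
python3 - <<'E'
from h import *
rt=[("nl",(320.5,213)),("fl",(325,169.5)),("nr",(410.5,225)),("hl",(350.5,199)),("hr",(421,210.5)),("pl",(354,162)),("pr",(424,172))]
rs=[("nl",(306.5,270)),("fl",(335,263)),("nr",(343,355)),("fr",(393,340)),("hl",(311,227)),("hr",(335.5,281)),("pl",(347.5,221)),("pr",(377,273))]
def rp(n,p):
    o,h=p[3],p[4]; return {"nl":(o-.06,.12,.01),"fl":(o+.06,.12,.01),"nr":(o-.06,-.12,.01),"fr":(o+.06,-.12,.01),"hl":(-.085,.075,.215),"hr":(-.085,-.075,.215),"pl":(0,.075,h),"pr":(0,-.075,h)}[n]
def f(p,full=0):
    e=[]
    for c,l in(("top",rt),("side",rs)):
        for n,u in l: e.append(proj(c,T(*p[:3],rp(n,p)))[0]-u)
    return np.ravel(e)
s=least_squares(f,[.5,-.2,0,-.03,.21],loss="soft_l1"); print("rack",s.x.round(4)); print(f(s.x).reshape(-1,2).round(1).tolist()); rk=s.x
ct=[("f1",(244,164)),("f2",(231,198)),("b2",(130,161)),("o",(225,176.5)),("L",(164.3,130.5)),("c",(109.5,97))]
cs=[("f1",(316,204)),("f2",(281,207.5)),("b2",(274.5,144.5)),("b1",(305,143)),("o",(297,196.5)),("L",(293.5,119)),("c",(290.5,69.5))]
def cp(n,p): return {"f1":(-.24,-.05,.01),"f2":(-.24,.05,.01),"b2":(.05,.05,.01),"b1":(.05,-.05,.01),"o":(-.205,0,.01),"L":(-.085,0,p[3]),"c":(0,0,.29)}[n]
def g(p):
    e=[]
    for c,l in(("top",ct),("side",cs)):
        for n,u in l: e.append(proj(c,T(*p[:3],cp(n,p)))[0]-u)
    return np.ravel(e)
# f1/f2 assignment try both yaw starts
best=None
for a in np.arange(-3,3.1,1):
    s=least_squares(g,[.6,.3,a,.22],loss="soft_l1")
    if best is None or s.cost<best.cost: best=s
s=best; print("cam",s.x.round(4),s.cost); print(g(s.x).reshape(-1,2).round(1).tolist())
print("focus",T(*s.x[:3],(-.205,0,s.x[3])),"lens",T(*s.x[:3],(-.085,0,s.x[3])))
bx={"side":[321,214,335,248],"top":[338,179,366,192]}
for X in(-.04,-.045,-.05,-.055):
    c=T(*rk[:3],(X,.075,.186))[0]; ax=(np.cos(rk[2]),np.sin(rk[2]),0)
    print(X,c.round(4),[ (proj(k,cyl(c,ax,.033,.016)).min(0).round(1),proj(k,cyl(c,ax,.033,.016)).max(0).round(1)) for k in bx])
E
```

```text
rack [ 0.6211 -0.2478 -0.1062 -0.0157  0.2026]
[[-0.7, -0.3], [0.1, -0.2], [1.2, 0.4], [1.1, -0.2], [2.8, -1.8], [0.5, 0.4], [0.1, -0.2], [-1.1, 0.4], [15.8, -3.9], [-1.3, -0.1], [0.5, -0.0], [-1.3, -1.6], [0.2, -1.3], [-0.5, -0.2], [-0.7, 0.1]]
cam [0.7152 0.3271 1.2454 0.1932] 4.427727946370307
[[0.3, -0.2], [-0.8, -0.5], [-0.0, -0.4], [0.1, -0.5], [-0.4, 1.7], [1.1, 0.5], [0.2, -0.0], [-0.4, -1.3], [-0.2, -0.0], [0.2, -0.3], [0.2, 0.2], [-0.1, -0.4], [0.1, 2.0]]
focus [[0.64970217 0.13287036 0.19319688]] lens [[0.6880656  0.24657281 0.19319688]]
-0.04 [ 0.5893 -0.169   0.186 ] [(array([320.4, 214.5]), array([338.3, 246. ])), (array([335.5, 173.6]), array([367. , 190.4]))]
-0.045 [ 0.5844 -0.1684  0.186 ] [(array([318.2, 215. ]), array([336.1, 246.5])), (array([335.3, 175.9]), array([366.8, 192.5]))]
-0.05 [ 0.5794 -0.1679  0.186 ] [(array([316.1, 215.5]), array([333.9, 247.1])), (array([335. , 178.1]), array([366.6, 194.7]))]
-0.055 [ 0.5744 -0.1674  0.186 ] [(array([313.9, 216. ]), array([331.6, 247.6])), (array([334.8, 180.4]), array([366.4, 196.8]))]
```

```bash
cat >> h.py <<'E'
def tri(us,ut):
    def f(P): return np.r_[proj("side",P)[0]-us,proj("top",P)[0]-ut]
    s=least_squares(f,[.5,0,.1]); return s.x.round(4),s.fun.round(1)
def delta(x,y,z,yaw):
    from bench import telemetry
    o=telemetry.get_obs(); q=o["eef_rot"]; r=R.from_quat([q[1],q[2],q[3],q[0]])
    t=R.from_matrix(np.array([[np.cos(yaw),np.sin(yaw),0],[np.sin(yaw),-np.cos(yaw),0],[0,0,-1]]).T.T)
    print("t",o["time_s"],"pos",o["eef_pos"].round(4),"open",round(o["opening"],3),"F",o["wrist_force"].round(2),"q",o["q"].round(2))
    print("shift mm",(r.inv().apply(np.array([x,y,z])-o["eef_pos"])*1000).round(1),"turn",(r.inv()*t).as_rotvec(degrees=True).round(2))
E
python3 - <<'E'
from h import *
print(tri((325,226),(283.5,171)),tri((295,246.5),(293.5,210)),tri((328,231),(351.5,184.5)))
print("lens",tri((293.5,119),(164.3,130.5)))
delta(.4,.2,.32,1.465)
delta(.584,-.168,.30,1.465)
E
```

```text
(array([ 0.661 , -0.0218,  0.0316]), array([ 0.3, -0.1, -0.1,  0.4])) (array([ 0.5606, -0.0511,  0.0255]), array([-0.3,  0.1,  0.1, -0.3])) (array([ 0.5853, -0.1699,  0.1857]), array([-0.4,  0.2,  0.1, -0.4]))
lens (array([0.6908, 0.2466, 0.1923]), array([ 0.8, -0.4, -0.1,  0.7]))
t 1.0 pos [0.1949 0.541  0.2393] open 1.005 F [ 0.64  0.79 -0.45] q [ 1.02  0.18  1.61  0.    1.35 -0.21]
shift mm [-251.3  308.5  -80.7] turn [  0.    -0.   -13.75]
t 1.0 pos [0.1949 0.541  0.2393] open 1.005 F [ 0.64  0.79 -0.45] q [ 1.02  0.18  1.61  0.    1.35 -0.21]
shift mm [-535.1  606.4  -60.7] turn [  0.    -0.   -13.75]
```

Call:
{"api": "step_arm", "payload": {
  "plan": [
    [[-0.02, 0.02, -0.02], [0, 0, -3]],
    [[-0.05, 0.055, -0.04], [0, 0, -6]],
    [[-0.08, 0.09, -0.06], [0, 0, -9]],
    [[-0.11, 0.125, -0.061], [0, 0, -12]],
    [[-0.14, 0.16, -0.061], [0, 0, -13.75]]
  ],
  "fingers": 100
}}

```text
time_s: 1.5
eef_pos: [0.2988, 0.3538, 0.3015]
eef_rot: [0.0, 0.743, 0.67, 0.001]
wrist_force: [1.4, 0.2, -0.4]
opening: 0.999
```

```bash
python3 -c "
from h import *
delta(.584,-.168,.30,1.465)"
```

```text
t 1.5 pos [0.2988 0.3538 0.3015] open 0.999 F [ 1.41  0.16 -0.39] q [ 0.61 -0.13  1.8  -0.    1.47 -0.86]
shift mm [-489.7  337.4    1.4] turn [ 0.12 -0.1   0.15]
```

Call:
{"api": "step_arm", "payload": {
  "plan": [
    [[-0.04, 0.027, 0], [0, 0, 0]],
    [[-0.08, 0.054, 0], [0, 0, 0]],
    [[-0.12, 0.082, 0], [0, 0, 0]],
    [[-0.16, 0.11, 0], [0, 0, 0]],
    [[-0.2, 0.138, 0], [0, 0, 0]]
  ]
}}

```text
time_s: 2.0
eef_pos: [0.4147, 0.1397, 0.3007]
eef_rot: [0.0, 0.744, 0.669, 0.001]
wrist_force: [0.7, 0.6, -0.1]
opening: 0.996
```

Call:
{"api": "step_arm", "payload": {
  "plan": [
    [[-0.04, 0.027, 0], [0, 0, 0]],
    [[-0.08, 0.054, 0], [0, 0, 0]],
    [[-0.12, 0.082, 0], [0, 0, 0]],
    [[-0.16, 0.11, 0], [0, 0, 0]],
    [[-0.2, 0.138, 0], [0, 0, 0]]
  ]
}}

```text
time_s: 2.5
eef_pos: [0.5309, -0.0739, 0.3005]
eef_rot: [0.0, 0.744, 0.669, 0.0]
wrist_force: [1.2, 1.0, 0.7]
opening: 1.001
```

```bash
python3 -c "
from h import *
delta(.584,-.168,.30,1.465)"
```

```text
t 2.5 pos [ 0.5309 -0.0739  0.3005] open 1.001 F [1.18 0.99 0.67] q [-0.36  0.05  1.63  0.    1.46 -1.82]
shift mm [-87.9  62.8   0.5] turn [ 0.04 -0.   -0.03]
```

Call:
{"api": "step_arm", "payload": {
  "plan": [
    [[-0.03, 0.021, 0], [0, 0, 0]],
    [[-0.06, 0.042, 0], [0, 0, 0]],
    [[-0.08, 0.057, 0], [0, 0, 0]],
    [[-0.088, 0.063, 0], [0, 0, 0]],
    [[-0.088, 0.063, 0], [0, 0, 0]]
  ]
}}

```text
time_s: 3.0
eef_pos: [0.5836, -0.1667, 0.2998]
eef_rot: [-0.0, 0.744, 0.668, -0.0]
wrist_force: [-0.0, 1.0, 1.1]
opening: 0.999
```

```bash
python3 - <<'E'
from h import *
import cv2
delta(.584,-.168,.171,1.465)
for c,(x0,y0,x1,y1),f in(("side",(280,150,400,300),4),("top",(310,120,400,240),5)):
    im=viewer.camera(c)[y0:y1,x0:x1,::-1]
    cv2.imwrite(f"pics/{c}1.png",cv2.resize(im,None,fx=f,fy=f,interpolation=cv2.INTER_CUBIC))
E
```

```text
t 3.0 pos [ 0.5836 -0.1667  0.2998] open 0.999 F [-0.04  1.    1.15] q [-0.47  0.21  1.45  0.    1.48 -1.94]
shift mm [ -1.2   0.7 128.8] turn [-0.05 -0.02 -0.08]
```

View pics/side1.png

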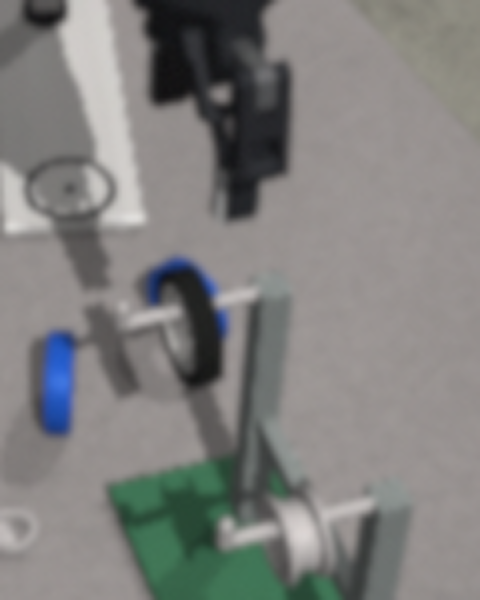

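View pics/top1.png

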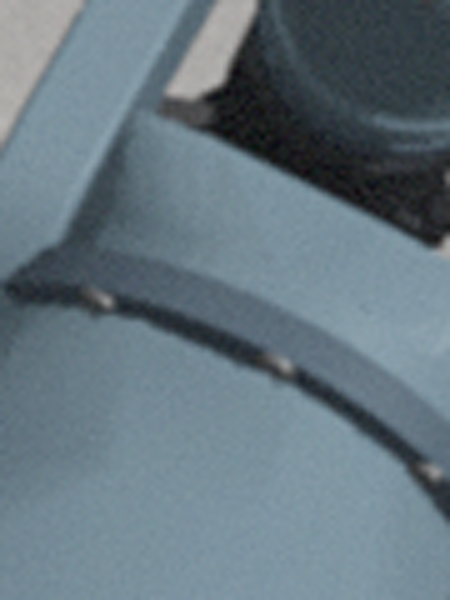

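Call:
{"api": "step_arm", "payload": {
  "plan": [
    [[-0.001, 0.001, 0.02], [0, 0, 0]],
    [[-0.001, 0.001, 0.04], [0, 0, 0]],
    [[-0.001, 0.001, 0.06], [0, 0, 0]],
    [[-0.001, 0.001, 0.075], [0, 0, 0]],
    [[-0.001, 0.001, 0.085], [0, 0, 0]]
  ]
}}

```text
time_s: 3.6
eef_pos: [0.5838, -0.1658, 0.2143]
eef_rot: [-0.001, 0.743, 0.669, -0.0]
wrist_force: [-1.1, -0.2, -0.3]
opening: 1.0
```

```bash
python3 - <<'E'
from h import *
import cv2
delta(.584,-.168,.171,1.465)
for c,(x0,y0,x1,y1),f in(("side",(280,170,400,300),4.5),):
    im=viewer.camera(c)[y0:y1,x0:x1,::-1]
    cv2.imwrite(f"pics/{c}2.png",cv2.resize(im,None,fx=f,fy=f,interpolation=cv2.INTER_CUBIC))
E
```

```text
t 3.6 pos [ 0.5838 -0.1658  0.2143] open 1.0 F [-1.11 -0.23 -0.32] q [-0.47  0.27  1.55  0.    1.32 -1.94]
shift mm [-2.2  0.5 43.3] turn [-0.06 -0.03  0.07]
```

View pics/side2.png

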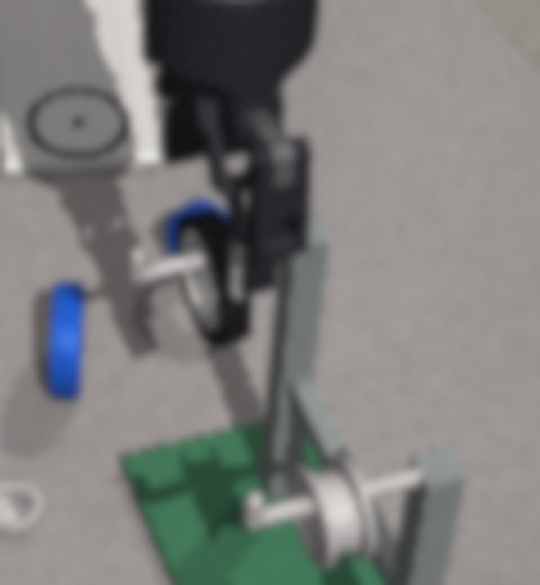

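Call:
{"api": "step_arm", "payload": {
  "plan": [
    [[-0.003, 0, 0.008], [0, 0, 0]],
    [[-0.003, 0, 0.02], [0, 0, 0]],
    [[-0.003, 0, 0.032], [0, 0, 0]],
    [[-0.003, 0, 0.042], [0, 0, 0]],
    [[-0.003, 0, 0.043], [0, 0, 0]]
  ]
}}

```text
time_s: 4.15
eef_pos: [0.583, -0.1697, 0.1701]
eef_rot: [-0.002, 0.744, 0.669, -0.001]
wrist_force: [0.2, 0.6, -0.4]
opening: 0.999
```

```bash
python3 - <<'E'
from h import *
import cv2
delta(.584,-.168,.171,1.465)
for c,(x0,y0,x1,y1),f in(("side",(280,170,400,300),4.5),):
    im=viewer.camera(c)[y0:y1,x0:x1,::-1]
    cv2.imwrite(f"pics/{c}3.png",cv2.resize(im,None,fx=f,fy=f,interpolation=cv2.INTER_CUBIC))
E
```

```text
t 4.15 pos [ 0.583  -0.1697  0.1701] open 0.999 F [ 0.23  0.61 -0.36] q [-0.48  0.32  1.58 -0.    1.24 -1.94]
shift mm [ 1.8  0.8 -0.9] turn [-0.18 -0.07 -0.01]
```

View pics/side3.png

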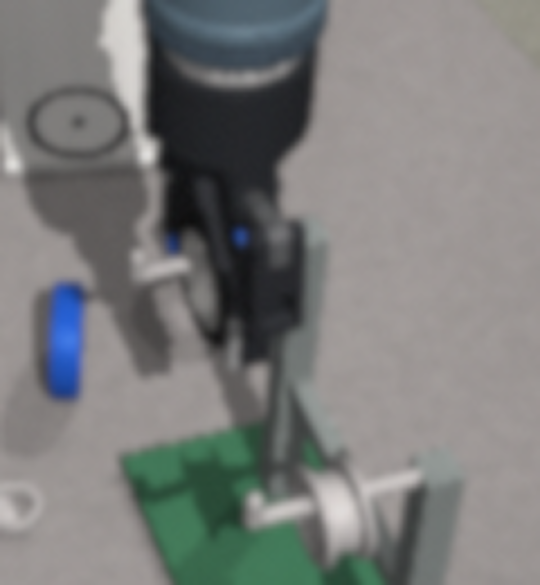

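Call:
{"api": "step_arm", "payload": {
  "plan": [
    [[0, 0, 0], [0, 0, 0]],
    [[0, 0, 0], [0, 0, 0]],
    [[0, 0, 0], [0, 0, 0]],
    [[0, 0, 0], [0, 0, 0]],
    [[0, 0, 0], [0, 0, 0]]
  ],
  "fingers": 0
}}

```text
time_s: 4.7
eef_pos: [0.5847, -0.1705, 0.1735]
eef_rot: [0.001, 0.743, 0.669, 0.0]
wrist_force: [-1.4, 0.7, 5.8]
opening: 0.759
```

Call:
{"api": "step_arm", "payload": {
  "plan": [
    [[0, 0, 0], [0, 0, 0]],
    [[0, 0, 0], [0, 0, 0]],
    [[0, 0, 0], [0, 0, 0]]
  ]
}}

```text
time_s: 5.0
eef_pos: [0.5847, -0.1705, 0.1735]
eef_rot: [0.001, 0.744, 0.669, 0.0]
wrist_force: [-0.6, 0.0, 5.5]
opening: 0.757
```

```bash
python3 - <<'E'
from h import *
import cv2
delta(.584,-.168,.171,1.465)
for c,(x0,y0,x1,y1),f in(("side",(280,170,400,300),4.5),):
    im=viewer.camera(c)[y0:y1,x0:x1,::-1]
    cv2.imwrite(f"pics/{c}4.png",cv2.resize(im,None,fx=f,fy=f,interpolation=cv2.INTER_CUBIC))
E
```

```text
t 5.0 pos [ 0.5847 -0.1705  0.1735] open 0.757 F [-0.64  0.01  5.46] q [-0.48  0.32  1.58 -0.    1.24 -1.94]
shift mm [ 2.4 -1.   2.5] turn [ 0.11  0.05 -0.  ]
```

View pics/side4.png

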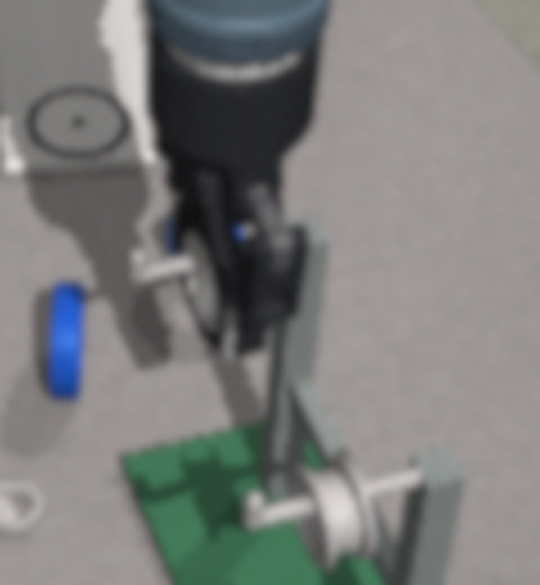

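Call:
{"api": "step_arm", "payload": {
  "plan": [
    [[0, 0, -0.006], [0, 0, 0]],
    [[0, 0, -0.012], [0, 0, 0]],
    [[0, 0, -0.018], [0, 0, 0]],
    [[0, 0, -0.024], [0, 0, 0]],
    [[0, 0, -0.024], [0, 0, 0]]
  ]
}}

```text
time_s: 5.55
eef_pos: [0.5847, -0.1704, 0.1975]
eef_rot: [0.001, 0.744, 0.669, 0.0]
wrist_force: [0.0, 0.1, -2.2]
opening: 0.757
```

```bash
python3 - <<'E'
from h import *
import cv2
delta(.584,-.168,.194,1.465)
for c,(x0,y0,x1,y1),f in(("side",(280,170,400,300),4.5),):
    im=viewer.camera(c)[y0:y1,x0:x1,::-1]
    cv2.imwrite(f"pics/{c}5.png",cv2.resize(im,None,fx=f,fy=f,interpolation=cv2.INTER_CUBIC))
E
```

```text
t 5.55 pos [ 0.5847 -0.1704  0.1975] open 0.757 F [ 0.01  0.07 -2.2 ] q [-0.48  0.29  1.56  0.    1.29 -1.94]
shift mm [ 2.3 -0.9  3.5] turn [ 0.1   0.04 -0.  ]
```

View pics/side5.png

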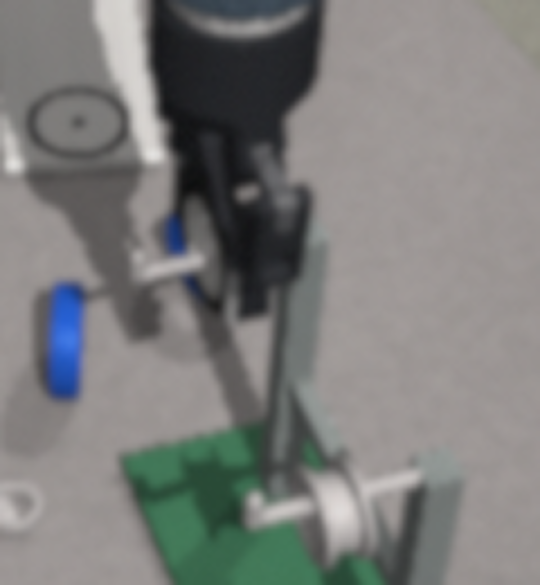

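Call:
{"api": "step_arm", "payload": {
  "plan": [
    [[0, -0.002, 0.002], [0, 0, 0]],
    [[0, -0.008, 0.002], [0, 0, 0]],
    [[0, -0.016, 0.002], [0, 0, 0]],
    [[0, -0.024, 0.002], [0, 0, 0]],
    [[0, -0.026, 0.002], [0, 0, 0]]
  ]
}}

```text
time_s: 6.1
eef_pos: [0.5571, -0.1671, 0.1941]
eef_rot: [-0.0, 0.744, 0.669, -0.0]
wrist_force: [-0.1, -0.1, -0.7]
opening: 0.759
```

```bash
python3 - <<'E'
from h import *
import cv2
delta(.584,-.168,.194,1.465)
for c,(x0,y0,x1,y1),f in(("side",(280,170,400,300),4.5),):
    im=viewer.camera(c)[y0:y1,x0:x1,::-1]
    cv2.imwrite(f"pics/{c}6.png",cv2.resize(im,None,fx=f,fy=f,interpolation=cv2.INTER_CUBIC))
E
```

```text
t 6.1 pos [ 0.5571 -0.1671  0.1941] open 0.759 F [-0.06 -0.12 -0.71] q [-0.5   0.24  1.63 -0.    1.27 -1.96]
shift mm [ 2.  26.8  0.1] turn [-0.04 -0.01 -0.01]
```

View pics/side6.png

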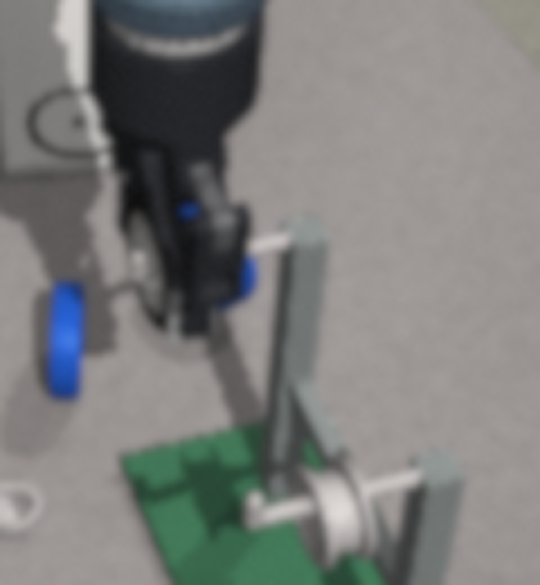

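Call:
{"api": "step_arm", "payload": {
  "plan": [
    [[0, 0, -0.002], [0, 0, 0]],
    [[0, -0.008, -0.002], [0, 0, 0]],
    [[0, -0.016, -0.002], [0, 0, 0]],
    [[0, -0.024, -0.002], [0, 0, 0]],
    [[0, -0.032, -0.002], [0, 0, 0]]
  ]
}}

```text
time_s: 6.65
eef_pos: [0.5256, -0.1638, 0.1962]
eef_rot: [-0.0, 0.744, 0.669, -0.0]
wrist_force: [0.0, 0.1, -1.0]
opening: 0.761
```

```bash
python3 - <<'E'
from h import *
import cv2
delta(.584,-.168,.194,1.465)
for c,(x0,y0,x1,y1),f in(("side",(260,170,380,300),4.5),):
    im=viewer.camera(c)[y0:y1,x0:x1,::-1]
    cv2.imwrite(f"pics/{c}7.png",cv2.resize(im,None,fx=f,fy=f,interpolation=cv2.INTER_CUBIC))
E
```

```text
t 6.65 pos [ 0.5256 -0.1638  0.1962] open 0.761 F [ 0.04  0.07 -0.97] q [-0.52  0.17  1.71 -0.    1.26 -1.98]
shift mm [ 2.  58.6  2.2] turn [-0.01 -0.01 -0.01]
```

View pics/side7.png

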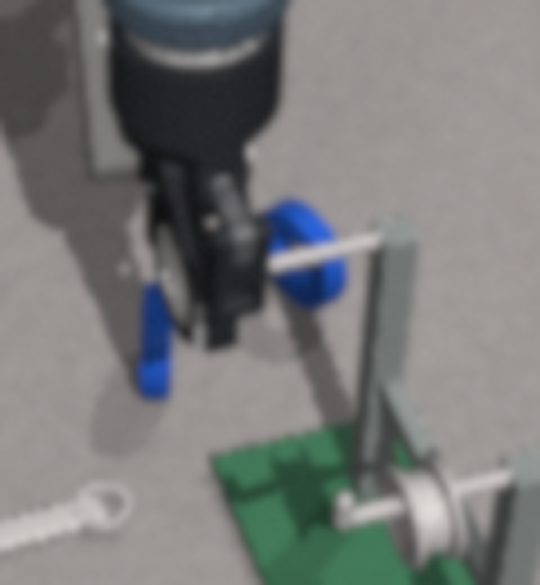

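Call:
{"api": "step_arm", "payload": {
  "plan": [
    [[0, -0.01, 0], [0, 0, 0]],
    [[0, -0.02, 0], [0, 0, 0]],
    [[0, -0.035, 0], [0, 0, 0]],
    [[0, -0.045, 0], [0, 0, 0]],
    [[0, -0.045, 0], [0, 0, 0]]
  ]
}}

```text
time_s: 7.2
eef_pos: [0.4805, -0.159, 0.1962]
eef_rot: [-0.0, 0.744, 0.669, -0.0]
wrist_force: [0.1, 0.2, -1.4]
opening: 0.757
```

Call:
{"api": "step_arm", "payload": {
  "plan": [
    [[0, 0, -0.005], [0, 0, 0]],
    [[0, 0, -0.02], [0, 0, 0]],
    [[0, 0, -0.04], [0, 0, 0]],
    [[0, 0, -0.06], [0, 0, 0]],
    [[0, 0, -0.07], [0, 0, 0]]
  ]
}}

```text
time_s: 7.7
eef_pos: [0.4829, -0.1598, 0.2687]
eef_rot: [0.002, 0.743, 0.669, 0.001]
wrist_force: [0.4, 0.3, -1.9]
opening: 0.756
```

```bash
python3 - <<'E'
from h import *
import cv2
delta(.64,.11,.27,1.465+1.351)
for c in("side","top"):
    im=viewer.camera(c)[...,::-1]; cv2.imwrite(f"pics/{c}8.png",im)
    print(nets.boxes_of("wheel_centre",c))
E
```

```text
t 7.7 pos [ 0.4829 -0.1598  0.2687] open 0.756 F [ 0.41  0.28 -1.86] q [-0.55  0.    1.74  0.    1.4  -2.02]
shift mm [284.9 127.7  -1.3] turn [  0.1    0.19 -77.4 ]Traceback (most recent call last):
  File "<stdin>", line 6, in <module>
NameError: name 'nets' is not defined
```

View pics/side8.png

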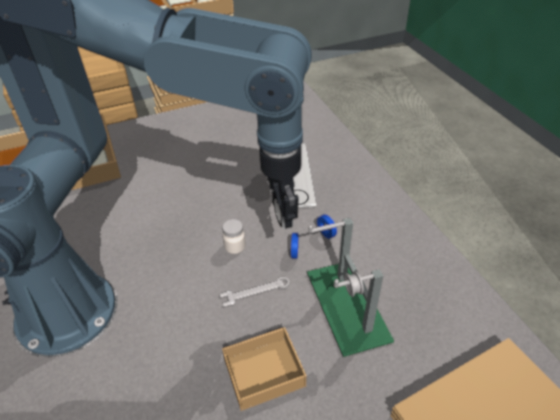

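Call:
{"api": "step_arm", "payload": {
  "plan": [
    [[0.02, 0.01, 0], [0, 0, -7]],
    [[0.05, 0.022, 0], [0, 0, -15]],
    [[0.08, 0.036, 0], [0, 0, -23]],
    [[0.11, 0.05, 0], [0, 0, -31]],
    [[0.14, 0.063, 0], [0, 0, -39]]
  ]
}}

```text
time_s: 8.25
eef_pos: [0.5596, -0.0254, 0.2654]
eef_rot: [-0.0, 0.475, 0.88, -0.0]
wrist_force: [1.0, -0.3, -1.5]
opening: 0.758
```

```bash
python3 - <<'E'
from h import *
delta(.64,.11,.27,1.465+1.351)
E
```

```text
t 8.25 pos [ 0.5596 -0.0254  0.2654] open 0.758 F [ 1.   -0.34 -1.5 ] q [-0.26  0.13  1.61  0.    1.4  -2.41]
shift mm [ 69.2 141.5  -4.6] turn [-2.000e-02 -5.000e-02 -3.809e+01]
```

Call:
{"api": "step_arm", "payload": {
  "plan": [
    [[0.014, 0.028, -0.002], [0, 0, -8]],
    [[0.028, 0.057, -0.004], [0, 0, -16]],
    [[0.042, 0.086, -0.005], [0, 0, -24]],
    [[0.056, 0.114, -0.005], [0, 0, -32]],
    [[0.069, 0.142, -0.005], [0, 0, -38]]
  ]
}}

```text
time_s: 8.75
eef_pos: [0.6412, 0.1099, 0.2702]
eef_rot: [-0.001, 0.163, 0.987, -0.0]
wrist_force: [-0.6, -1.3, -1.2]
opening: 0.759
```

Call:
{"api": "step_arm", "payload": {
  "plan": [
    [[0, 0, 0], [0, 0, 0]],
    [[0, 0, 0], [0, 0, 0]]
  ]
}}

```text
time_s: 8.95
eef_pos: [0.6405, 0.109, 0.2699]
eef_rot: [-0.001, 0.165, 0.986, -0.0]
wrist_force: [0.0, -1.2, -1.2]
opening: 0.76
```

```bash
python3 - <<'E'
from h import *
import cv2
delta(.6497,.1329,.181,1.465+1.351)
for c in("side","top"):
    im=viewer.camera(c)[...,::-1]; cv2.imwrite(f"pics/{c}9.png",im)
E
```

```text
t 8.95 pos [0.6405 0.109  0.2699] open 0.76 F [ 0.04 -1.19 -1.21] q [-0.01  0.32  1.37 -0.    1.45 -2.82]
shift mm [-1.1 25.7 88.8] turn [-0.05 -0.1  -0.39]
```

View pics/side9.png

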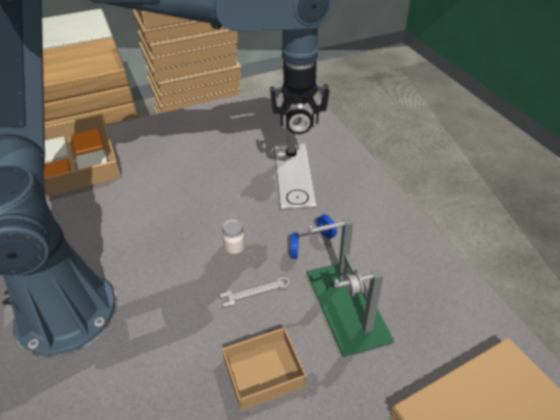

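View pics/top9.png

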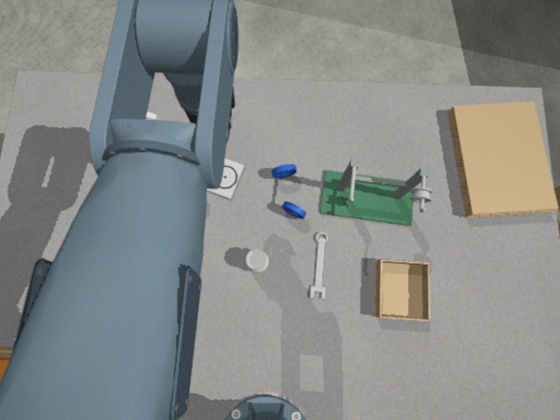

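```bash
python3 - <<'E'
from h import *
import cv2
for z in(.45,.5,.55): print(z,proj("side",(.483,-.16,z)))
im=cv2.imread("pics/side9.png")
x0,y0=255,70;f=7
a=cv2.resize(im[y0:150,x0:345],None,fx=f,fy=f,interpolation=cv2.INTER_CUBIC)
b=a.copy()
yaw=1.2454
c=np.array([.6405,.109,.2699+.0125]);ax=(np.cos(yaw),np.sin(yaw),0)
for r in(.033,.018):
    for t in (.016,):
        p=proj("side",cyl(c,ax,r,t))[:60]
        cv2.polylines(b,[np.int32((p-[x0,y0]+.5)*f)],True,(0,255,0),1)
cv2.imwrite("pics/z9.png",np.vstack([a[:,:],b])[:, :] if 0 else b); cv2.imwrite("pics/z9a.png",a)
E
```

```text
0.45 [[279.46957217 139.27380105]]
0.5 [[278.84869561 114.55741591]]
0.55 [[278.1722149   87.62749289]]
```

View pics/z9.png

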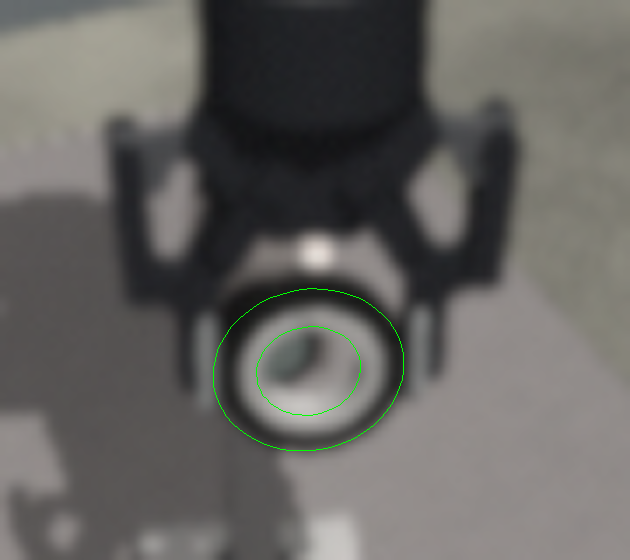

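Call:
{"api": "step_arm", "payload": {
  "plan": [
    [[0, 0.013, 0.01], [0, 0, 0]],
    [[-0.001, 0.025, 0.025], [0, 0, 0]],
    [[-0.001, 0.025, 0.045], [0, 0, 0]],
    [[-0.001, 0.025, 0.06], [0, 0, 0]],
    [[-0.001, 0.025, 0.07], [0, 0, 0]]
  ]
}}

```text
time_s: 9.55
eef_pos: [0.6488, 0.132, 0.1984]
eef_rot: [-0.002, 0.166, 0.986, -0.0]
wrist_force: [-0.6, -0.6, -1.2]
opening: 0.757
```

Call:
{"api": "step_arm", "payload": {
  "plan": [
    [[0, 0, 0.006], [0, 0, 0]],
    [[0, 0, 0.012], [0, 0, 0]],
    [[0, 0, 0.017], [0, 0, 0]],
    [[0, 0, 0.018], [0, 0, 0]],
    [[0, 0, 0.018], [0, 0, 0]]
  ]
}}

```text
time_s: 10.05
eef_pos: [0.65, 0.1317, 0.1836]
eef_rot: [0.0, 0.166, 0.986, 0.0]
wrist_force: [-0.9, -0.1, -1.7]
opening: 0.76
```

```bash
cat > chk.py <<'E'
from h import *
import cv2,sys
from bench import telemetry
delta(.6497,.1329,.181,1.465+1.351)
n=sys.argv[1]
im=viewer.camera("side")[...,::-1].copy(); cv2.imwrite(f"pics/{n}.png",im)
im2=viewer.camera("top")[...,::-1].copy(); cv2.imwrite(f"pics/{n}t.png",im2)
x0,y0=255,90;f=6
a=cv2.resize(im[y0:190,x0:345],None,fx=f,fy=f,interpolation=cv2.INTER_CUBIC)
b=a.copy()
p0=telemetry.get_obs()["eef_pos"]; yaw=1.2454
c=p0+[0,0,.0125];ax=(np.cos(yaw),np.sin(yaw),0)
for r,col in((.033,(0,255,0)),(.018,(0,255,255))):
    p=proj("side",cyl(c,ax,r,.016))
    for k in(p[:60],p[60:]): cv2.polylines(b,[np.int32((k-[x0,y0]+.5)*f)],True,col,1)
print("pred outer",proj("side",cyl(c,ax,.033,.016)).min(0),proj("side",cyl(c,ax,.033,.016)).max(0))
L=np.array([.6881,.2466,.1932])
cv2.polylines(b,[np.int32((proj("side",cyl(L,ax,.02,0))[:60]-[x0,y0]+.5)*f)],True,(0,0,255),1)
cv2.imwrite(f"pics/{n}z.png",np.vstack([a[:0],b])); cv2.imwrite(f"pics/{n}a.png",a)
E
python3 chk.py c1
```

```text
t 10.05 pos [0.65   0.1317 0.1836] open 0.76 F [-0.86 -0.06 -1.71] q [ 0.02  0.42  1.42  0.    1.3  -2.79]
shift mm [0.7 1.  2.6] turn [ 0.01  0.03 -0.42]
pred outer [284.93593748 131.12626632] [310.96460976 155.66998012]
```

View pics/c1z.png

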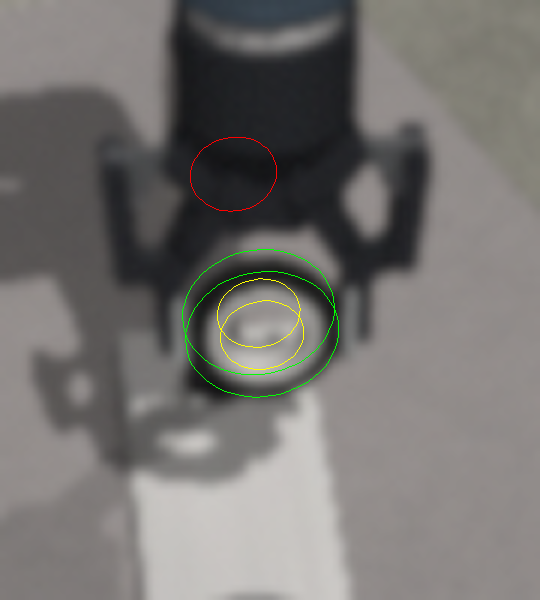

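View pics/c1a.png

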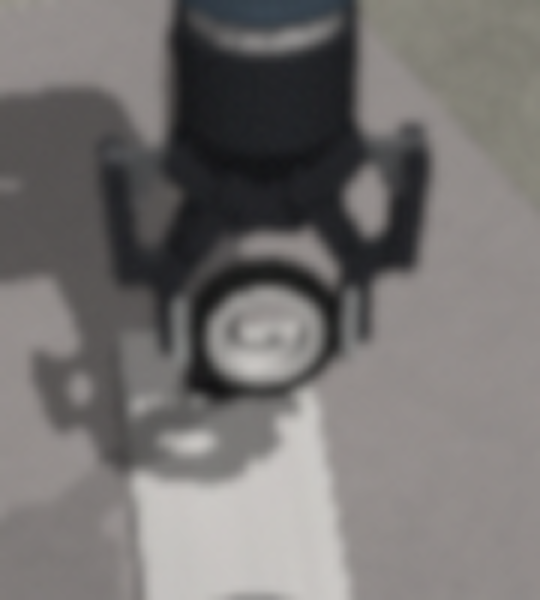

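View pics/c1.png

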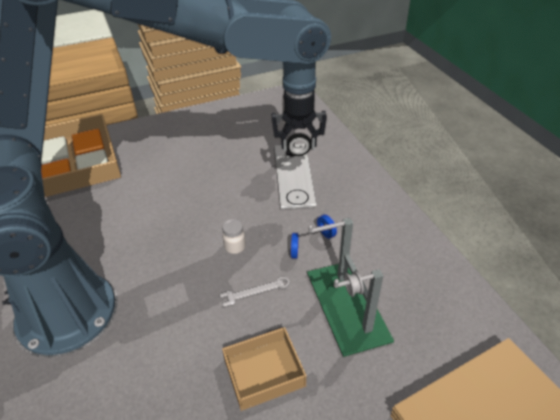

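```bash
python3 - <<'E'
from h import *
import cv2
x0,y0,f=270,120,8
ims=np.mean([viewer.camera("side")[y0:170,x0:325,::-1].astype(float) for _ in range(8)],0)
g=cv2.resize(ims.mean(2).astype(np.float32),None,fx=f,fy=f,interpolation=cv2.INTER_CUBIC)
cv2.imwrite("pics/m1.png",cv2.resize(np.clip(ims*1.3,0,255).astype(np.uint8),None,fx=12,fy=12,interpolation=cv2.INTER_CUBIC)[:600])
# radial edge: from centre outward find max negative gradient (rim->tyre) and max positive after (tyre->bg)
c=np.array([(298.0-x0+.5)*f,(145.5-y0+.5)*f])
def ray(lo,hi,sgn,c):
    pts=[]
    for t in np.arange(0,360,6):
        d=np.array([np.cos(np.radians(t)),np.sin(np.radians(t))]); rr=np.arange(lo*f,hi*f)
        q=(c+np.outer(rr,d)).astype(np.float32)
        v=cv2.remap(g,q[None,:,0],q[None,:,1],cv2.INTER_LINEAR)[0]
        gr=np.gradient(cv2.GaussianBlur(v[None],(0,0),4)[0])*sgn
        k=gr.argmax()
        if 0<k<len(rr)-1 and gr[k]>1: pts.append(q[k])
    return np.array(pts)
for lo,hi,s in((6.5,12.5,-1),):
    p=ray(lo,hi,s,c)
    for it in range(3):
        e=cv2.fitEllipse(p); 
        (cx,cy),(w,h),an=e
        print(len(p),(cx/f+x0-.5,cy/f+y0-.5),w/f,h/f,an,min(w,h)/max(w,h))
        R_=np.radians(an);d=(p-[cx,cy])@np.array([[np.cos(R_),-np.sin(R_)],[np.sin(R_),np.cos(R_)]])
        res=np.abs(np.hypot(d[:,0]/w*2,d[:,1]/h*2)-1);p=p[res<max(.06,np.percentile(res,60))]
from bench import telemetry
c0=np.array([.65,.1317,.1961])
yaw=1.2454
for tilt in(-10,-5,0,5,10):
    t=np.radians(tilt);ax=np.array([-np.cos(yaw)*np.cos(t),-np.sin(yaw)*np.cos(t),np.sin(t)])
    s=np.cross([0,0,1],ax);s/=np.linalg.norm(s);u=np.cross(ax,s);a=np.linspace(0,6.28,50)
    P=c0+ax*.008+.026*(np.outer(np.cos(a),s)+np.outer(np.sin(a),u))
    e=cv2.fitEllipse(proj("side",P).astype(np.float32)); print(tilt,e,min(e[1])/max(e[1]))
E
```

```text
60 (298.59660148620605, 145.1601448059082) 16.1990966796875 19.911624908447266 79.31441497802734 0.8135497104917454
60 (298.59660148620605, 145.1601448059082) 16.1990966796875 19.911624908447266 79.31441497802734 0.8135497104917454
60 (298.59660148620605, 145.1601448059082) 16.1990966796875 19.911624908447266 79.31441497802734 0.8135497104917454
-10 ((298.1216125488281, 145.81149291992188), (13.961141586303711, 20.223173141479492), 82.06133270263672) 0.6903536595682995
-5 ((298.12506103515625, 145.61241149902344), (15.204204559326172, 20.233570098876953), 81.07412719726562) 0.7514345953297716
0 ((298.12640380859375, 145.400634765625), (16.330781936645508, 20.243934631347656), 79.82420349121094) 0.8066999935554698
5 ((298.1257019042969, 145.1777801513672), (17.331457138061523, 20.25455665588379), 78.16043090820312) 0.8556818809967323
10 ((298.1229553222656, 144.94541931152344), (18.19741439819336, 20.26607894897461), 75.79434204101562) 0.8979247758784678
```

View pics/m1.png

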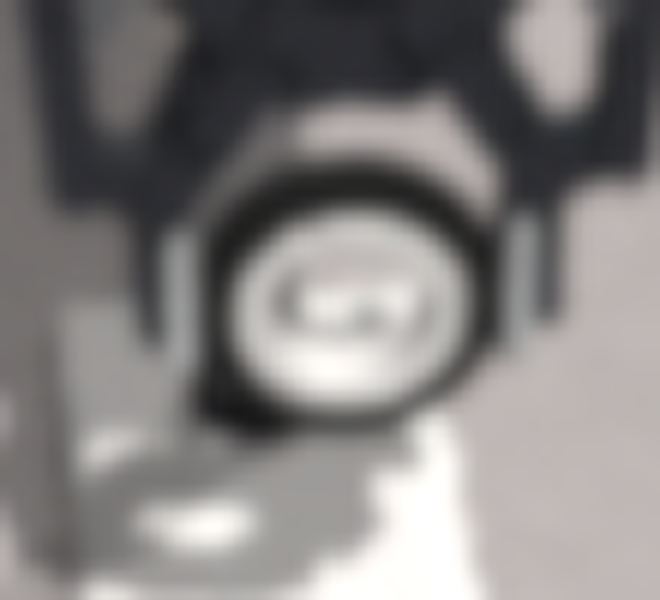

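View pics/c1t.png

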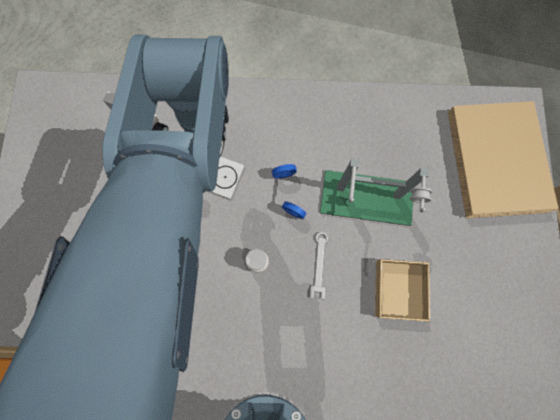

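Call:
{"api": "step_arm", "payload": {
  "plan": [
    [[0, 0, 0.001], [0, 0, 0]],
    [[0.0005, 0.001, 0.003], [0, 0, 0]],
    [[0.0005, 0.001, 0.003], [0, 0, 0]],
    [[0.0005, 0.001, 0.003], [0, 0, 0]],
    [[0.0005, 0.001, 0.003], [0, 0, 0]]
  ]
}}

```text
time_s: 11.05
eef_pos: [0.6498, 0.1329, 0.1803]
eef_rot: [0.0, 0.166, 0.986, -0.0]
wrist_force: [-0.1, -0.2, -1.3]
opening: 0.761
```

Call:
{"api": "step_arm", "payload": {
  "plan": [
    [[0, 0, 0], [0, 0, 0]],
    [[0, 0, 0], [0, 0, 0]],
    [[0, 0, 0], [0, 0, 0]],
    [[0, 0, 0], [0, 0, 0]],
    [[0, 0, 0], [0, 0, 0]]
  ]
}}

```text
time_s: 11.55
eef_pos: [0.6497, 0.1329, 0.1803]
eef_rot: [0.0, 0.166, 0.986, -0.0]
wrist_force: [-0.0, 0.2, -1.1]
opening: 0.758
```

```bash
python3 chk.py c2
```

```text
t 11.55 pos [0.6497 0.1329 0.1803] open 0.758 F [-0.03  0.25 -1.14] q [ 0.02  0.42  1.42 -0.    1.3  -2.79]
shift mm [ 0.   0.  -0.7] turn [-0.    0.   -0.41]
pred outer [284.61028822 132.11489579] [310.57166255 156.5722012 ]
```

View pics/c2z.png

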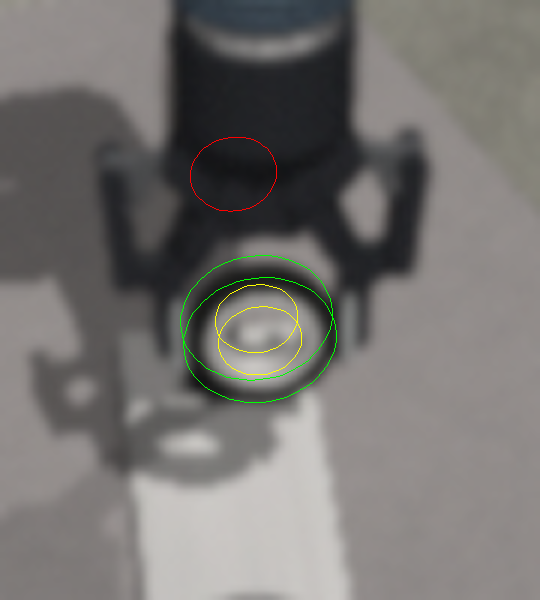

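The wheel is still, gripped, and its outline matches the prediction to within about 2 mm, so I'm handing in.

```bash
python3 -c "
from bench import ticket,telemetry
print(ticket.hand_in()); o=telemetry.get_obs(); print(o['time_s'],o['eef_pos'],o['opening'])"
```

```text
the job is handed in; nothing more can be done
None
the job is handed in; nothing more can be done
```

I gripped the drive wheel across its tyre from above, lifted it about 22 mm and drew it roughly 100 mm off the hook. I then carried it to the focus point, turned it 77° and handed the job in at about 11.6 s, still holding it. `hand_in` reports no verdict, so the result below is from my own checks.

- **Position:** the gripper settled within 1 mm of its target. The wheel's outline in the side picture matched the predicted one to about 1–2 mm.
- **Squareness:** the rim ellipse had a ratio of 0.814, against 0.807 for a wheel exactly square to the lens, so the tilt is about 1°. The commanded yaw was within 0.5°.
- **Grip:** the opening held steady at 0.76, with about 1.1 N of weight on the wrist and no drift over the last half second.
- **Surroundings:** the pulley, tray, jar and spanner looked unmoved in the pictures, and the force readings showed no sign of hitting the camera.

**Less certain:**
- **Lens position:** my estimate of the lens rests on hand-read pixels and is good to about 4 mm; in the top picture the lens was off by about 1.7 pixels in the fit.
- **Distance to the lens:** in the final pose the arm hid the wheel from the top camera, so this rests on the arm's reading and the side view alone.

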